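Gauge two wooden axle bearings and sort them

ROBOT

A 6-joint arm with a two-finger parallel gripper is mounted at the origin on the work surface. World frame = base frame: x ahead of the robot, y to its left, z up, the work surface at z = 0. Lengths are in mm, angles in rad, forces in N, time in s.
With the tool pointing down it reaches from about 275 to 750 mm from the base axis. Payload 10.2 kg.
Tool frame: the origin (TCP) lies between the finger pads; the fingertips stand 17 mm ahead of it and the grasp point (between the pads) lies 2 mm behind it; z points along the fingers, y is the line along which they close (so a half turn about z gives the same grasp; the last joint's range is limited). The gripper opens to 85 mm and grips with 20 to 120 N. Pads are 22 mm wide; open, the fingers measure 114 mm over their backs; the gripper's body (76 mm by 85 mm) begins 54 mm behind the grasp point. The pads swing forward as they close: fully open they stand 13 mm farther back than shut.
Start: joints at [0.883, 0.313, 1.498, -0, 1.331, -0.223], TCP at [235.341, 469.304, 248.294] pointing down, gripper open.
Joint ranges: [-2.94, 2.94], [-0.97, 2.17], [0.19, 2.56], [-1.23, 4.37], [0.02, 3.11], [-2.88, 2.88]. Speed limits (rad/s): [2.39, 2.39, 3.01, 3.14, 3.14, 3.14].

INTERFACE

Orientations are given as a unit quaternion [w, x, y, z].
In Python, from rig import * gives the robot as it stands.
- The arm moves only by the tool step_arm, never from a script. Its argument "commands" is text: rows parted by semicolons, each of 7 numbers parted by spaces: the opening, from 0 (shut) to 1 (fully open), then the shift along the tool's x, y, z in cm, then the turn, a rotation vector about the tool's x, y, z in rad. In form: hand x y z rx ry rz; .... A call has 1 to 20 rows; each row is the pose to reach, as a shift and turn from the pose commanded when the call began, along the tool's axes at that moment; what a row does not reach only later rows make up. A row lasts 1/12 s, in which the tool goes at most 41.7 mm and 7.16 degrees, less where a joint would pass 70% of its speed; a pose out of reach is approached as far as the arm can. A call with a gripper value outside its range is refused whole. The fingers move at their own pace and stop on an object; "newtons" is the grip in N (left out, the last holds). Time passes only in rows, so rows that repeat a pose let the fingers close. It gives the time, the measured TCP pose, the force, the opening and the grip force at its end, in the units of the state.
- sense(): the state, without advancing time (a new reading comes with each control period).
- capture(name): name is "side" or "top" or "wrist"; returns the picture (480x640x3 uint8, red, green, blue); there is no depth.
- camera_model(name): a dict with "mtx" (3x3 intrinsics, pixels), "eye" and "rotation" of the camera in the world. Camera axes: x right, y down, z forward; pixel columns grow to the right and rows downward; lengths in mm; the calibration is good to about 2 mm. A picture is of the moment at which its call begins: read the wrist's pose just before it. camera_model takes no time and is no camera call; for the wrist camera it gives the pose at the moment of the call.
- finish_job(): hands the job in; it is judged then, once.
Trained networks look in the newest picture that a camera, given by its name, has taken for a name from the list of things; names that differ only in an ending like _2 or _b are one class to them, and where a whole thing is asked for, a point or a joint stands for the part that bears it (a point fixed in the world has none). Each returns a list of dicts, best first, with "score" (0 to 1); they miss things now and then, are a little off and sometimes report something else, mostly with a low value. They report only what shows in the picture. A call takes as long as a camera call. They do not tell look-alikes from the thing itself.
- search_frame(camera, label): "rect" ([centre column, centre row, width, height] in pixels, round what is visible of it).
- trace(camera, label): "mask" (480x640 bool, what is visible of it) and "rect" ([centre column, centre row, width, height] in pixels, round what is visible of it).
- spot_point(camera, label): "xy" ([column, row] in pixels: a listed point, or the origin of a listed thing).
The state is a dict: "time_s": time; "joints": joint angles; "dq": joint speeds; "tau": joint torques, N m; "eef_pos": TCP position; "ee_rot": TCP orientation; "force": force on the tool from outside, world axes, zero at the start; "wrist_torque": the same for the moment, N m; "grip_width": opening from 0.0 (shut) to 1.0 (fully open); "grip_force": force on a finger pad.
Only numpy, scipy, OpenCV 4.12 (cv2) and the standard library are available. Lean on these libraries where they do the work, as an engineer would, in place of code of your own. Each camera call takes 0.05 s, during which the arm holds its last target. There are 200 camera calls.

TASK

Take the steel plug gauge from its wooden rest and try it in the hole of each square wooden bearing block: first the block on the robot's left, then the one on its right, each time lowering it slowly until its shoulder sits on the block or it will go no deeper; stop pushing at once when it meets resistance, so that the force never passes 60 N. Then stand the gauge back in its rest, fully home, and set the block that the gauge passed upright in the pulled-out tray of the blue organiser and the block in which it stuck upright in the round aluminium dish. Leave everything else on the shelf where it is.

Things in the scene. Friction and masses are not known exactly. Their poses are not given: they have to be found in the camera images.
- block_a: One of two outwardly alike loose hardwood blocks, 50 x 50 x 40 mm tall, 0.1 kg, a 19.5 mm round hole down its centre. Good block: that width right through. Tight block: narrows to 14.5 mm at 15 mm below the top, where the gauge stops, its tip 25 mm above the underside. Found out with the gauge only. Origin: centre of the underside; z up, x and y square to the sides.
- block_b: One of two outwardly alike loose hardwood blocks, 50 x 50 x 40 mm tall, 0.1 kg, a 19.5 mm round hole down its centre. Good block: that width right through. Tight block: narrows to 14.5 mm at 15 mm below the top, where the gauge stops, its tip 25 mm above the underside. Found out with the gauge only. Origin: centre of the underside; z up, x and y square to the sides.
- gauge: Steel plug gauge, loose, 0.22 kg, 88 mm long, at first upright in its rest. Pin 18 mm thick, 38 mm long, foot bevelled 1 mm; above it a round handle 28 mm thick, 50 mm long, its flat underside the shoulder. Origin: centre of the pin's foot (tip); z runs up to the handle. Home in a good block, the shoulder sits on its top and the tip is 2 mm above its underside.
- gauge_rest: Fixed wooden rest, 80 x 80 mm and 42 mm tall, with a 23 mm hole down its centre in which the gauge stands, its shoulder on the top (tip 4 mm above the shelf). Origin: centre of the underside.
- rest_hole (a point): Centre of the mouth of the rest's hole, on its top face, 42 mm above the shelf.
- organiser: Fixed blue plastic organiser with its lowest tray pulled out. Origin: under the centre of the open tray, on the shelf. The tray is 140 x 140 mm outside, walls 4 mm thick, 32 mm tall; the 110 mm tall carcass (160 mm wide, 170 mm deep) begins 72 mm from the origin along its own +x, which points roughly to world +y.
- tray_in (a point): Centre of the open tray's inner floor (132 x 132 mm), 4 mm above the shelf; axes as the organiser.
- dish: Fixed round shallow aluminium dish, 150 mm across the rim, 22 mm tall. Origin: centre of the underside.
- dish_in (a point): Centre of the dish's flat inner floor (about 126 mm across), 4 mm above the shelf.
- weeder: Steel hand weeder with wooden handle, 300 mm long, 26 mm high, lying along its x axis. Bystander: leave it where it is. Origin: centre of the underside.
- mug: Aluminium mug, 80 mm across, 85 mm tall, handle at its +y. Bystander: leave it where it is. Origin: centre of the underside.
- jar: Brown glass jar with twist cap, 66 mm across, 105 mm tall. Bystander: leave it where it is. Origin: centre of the underside.
- clamp: Yellow spring clamp lying flat, 110 mm long, 50 mm wide, 24 mm high; origin at its pivot. Bystander: leave it where it is. Origin: centre of the underside.
- tin: Small plain steel tin, 52 mm across, 60 mm tall. Bystander: leave it where it is. Origin: centre of the underside.
- padlock: Brass padlock lying flat, about 75 x 40 x 20 mm. Bystander: leave it where it is. Origin: centre of the underside.
Things that resemble listed ones, but are neither listed nor needed, are in the scene too. What is shaped like the gauge but green or turquoise is not meant.

How it is judged:
By the outcome, as a careful person would: the job done as asked, in the order asked, and still so for the second after the job is handed in, with the robot touching nothing.
It also fails if it takes over 72 s, if anything falls off the work surface, if the arm or the gripper's body presses on something with over 40 N, if the wrist force passes 120 N, or if a joint passes its speed limit or range.

## Working session

There is one attempt and no reset: what is moved stays moved. The work goes in short steps, Python scripts to look and compute and a tool call to move; the robot and the scene stay as the last step left them, time stands still between calls to the robot, and variables do not carry over. Pictures are saved under pics/ and viewed, at most 10 in all, crops included, and the job is handed in when it is done.

Besides the shell and the picture viewer there is one more tool, called in YAML: its name, and indented under it one key for each argument. step_arm: Moves the arm, as the interface text tells. Its arguments: {"type":"object","properties":{"commands":{"type":"string"},"newtons":{"type":"number"}},"required":["commands"]}

```bash
ls; mkdir -p pics; cat > h.py <<'E'
from rig import *
import numpy as np, cv2
from scipy.spatial.transform import Rotation as R
def px2w(cam,uv,z,m=None):
    m=m or camera_model(cam); K=np.array(m["mtx"]);Rm=np.array(m["rotation"])
    if Rm.shape==(4,): Rm=R.from_quat(Rm,scalar_first=True).as_matrix()
    d=Rm@np.linalg.solve(K,[uv[0],uv[1],1.]); e=np.array(m["eye"]); return e+d*(z-e[2])/d[2]
def save(cam,n):
    im=capture(cam); cv2.imwrite("pics/"+n+".png",im[:,:,::-1]); return im
E
python3 - <<'E'
from h import *
print(sense()); 
save("top","top0"); print(camera_model("top"))
for l,z in [("block_a",20),("gauge",40),("gauge_rest",0),("rest_hole",42),("organiser",0),("tray_in",4),("dish",0),("dish_in",4)]:
    for d in spot_point("top",l)[:4]: print(l,round(d["score"],2),np.round(d["xy"]),np.round(px2w("top",d["xy"],0 if l=="block_a" else z)))
save("side","side0"); print(sense()["time_s"])
E
```

```text
pics
{'time_s': 0.0, 'joints': array([ 8.82613570e-01,  3.13442798e-01,  1.49842859e+00,  2.77731682e-06,
        1.33100049e+00, -2.23448663e-01]), 'dq': array([ 9.85087347e-04,  3.92241501e-04,  2.37027256e-03,  1.66014300e-06,
       -4.17624924e-04, -1.57237840e-03]), 'tau': array([ 1.19972898e-03, -4.12267578e+01, -2.59739506e+01, -7.30218881e-05,
        4.20684490e-03, -3.71843953e-05]), 'eef_pos': array([235.17871987, 469.11794677, 247.74194437]), 'ee_rot': array([-2.82765024e-04,  2.30281871e-01,  9.73123759e-01, -5.73715522e-04]), 'force': array([-0.32347282, -0.14009245, -1.29083876]), 'wrist_torque': array([0.00706173, 0.00894996, 0.01816356]), 'grip_force': 0.0, 'grip_width': 1.0005505623701716}
{'mtx': array([[521.9397176 ,   0.        , 318.28280192],
       [  0.        , 521.9397176 , 235.7956405 ],
       [  0.        ,   0.        ,   1.        ]]), 'eye': array([420.60142894, -11.54394171, 920.77344133]), 'rotation': array([-0.05901375,  0.71310439, -0.69557604,  0.06460252])}
block_a 0.84 [262. 275.] [511.  81.   0.]
block_a 0.82 [364. 296.] [ 478. -100.    0.]
gauge 0.96 [295. 140.] [748.  29.  40.]
gauge 0.91 [364. 194.] [652. -95.  40.]
gauge 0.68 [378. 231.] [ 587. -118.   40.]
gauge 0.61 [309. 197.] [645.   1.  40.]
gauge_rest 0.84 [311. 198.] [653.  -2.   0.]
gauge_rest 0.19 [193. 142.] [754. 218.   0.]
rest_hole 0.77 [308. 193.] [651.   3.  42.]
organiser 0.93 [152. 272.] [512. 275.   0.]
tray_in 0.76 [149. 272.] [510. 279.   4.]
tray_in 0.25 [243. 190.] [662. 121.   4.]
dish 0.93 [480. 251.] [ 564. -307.    0.]
dish_in 0.67 [479. 249.] [ 566. -303.    4.]
0.5
```

View pics/top0.png

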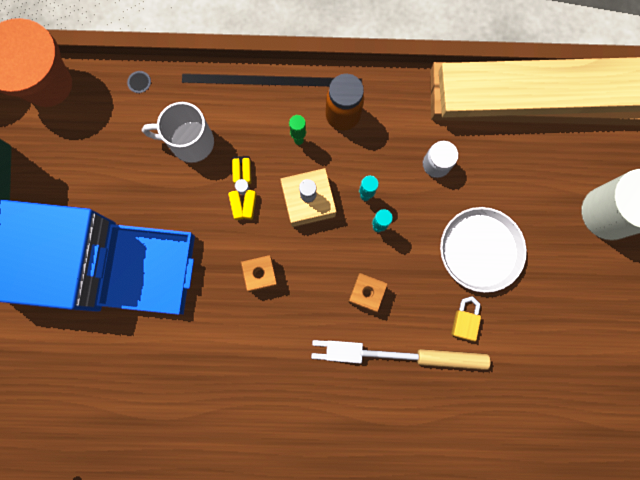

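View pics/side0.png

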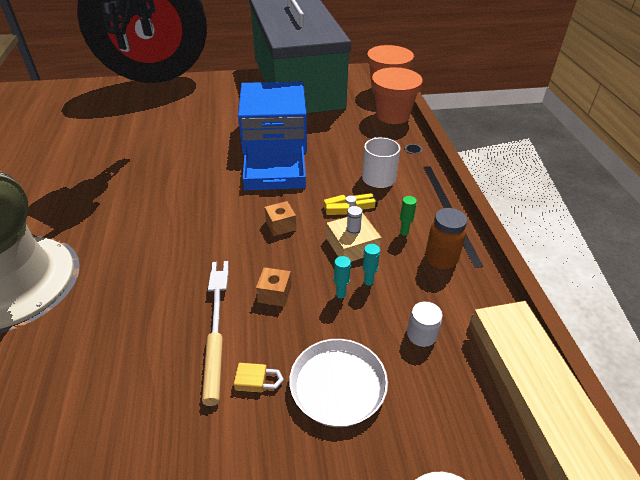

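The top view shows the left block's hole at about (258,272) and the right block's at (367,292). The gauge handle is at (308,187) in its rest, with turquoise look-alikes at (370,187) and (382,220). The tray is at (148,270) and the dish at (483,249). The side view agrees.

```bash
cat >> h.py <<'E'
def yaw(s=None):
    s=s or sense(); y=R.from_quat(s["ee_rot"],scalar_first=True).as_matrix()[:,1]; return np.arctan2(y[1],y[0])
def plan(p,yw=None,tilt=True):
    """tool-frame shift (cm) and rotvec to reach world TCP p, pointing down, tool y at angle yw (mod pi)"""
    s=sense(); R0=R.from_quat(s["ee_rot"],scalar_first=True); d=np.array(p)-s["eef_pos"]
    y0=yaw(s); yw=y0 if yw is None else y0+(yw-y0+np.pi/2)%np.pi-np.pi/2
    Y=np.array([np.cos(yw),np.sin(yw),0]);Z=np.array([0,0,-1.]);Rt=R.from_matrix(np.c_[np.cross(Y,Z),Y,Z])
    rv=(R0.inv()*Rt).as_rotvec(); sh=R0.inv().apply(d)/10
    n=max(np.linalg.norm(d)/41.7,np.degrees(np.linalg.norm(rv))/7.16)
    print("PLAN",np.round(sh,2),np.round(rv,3),"rows>=",round(n,1))
def sq(mask,cam,z,m=None):
    c=max(cv2.findContours(mask.astype(np.uint8),0,2)[0],key=cv2.contourArea)[:,0,:]
    w=np.array([px2w(cam,p,z,m)[:2] for p in c],np.float32); return cv2.minAreaRect(w)
E
python3 - <<'E'
from h import *
import cv2
im=capture("top")
for l,z in [("block_a",40),("gauge_rest",42),("organiser",32),("dish",22)]:
    for d in trace("top",l)[:2]: print(l,round(d["score"],2),np.round(d["rect"]),sq(d["mask"],"top",z))
for uv in [(258,272),(367,292)]: print(px2w("top",uv,40))
print(px2w("top",(308,186),92), camera_model("wrist"), sense()["eef_pos"], yaw())
plan((512,77,190)); plan((512,77,190),1.57)
E
```

```text
block_a 0.97 [259. 273.  37.  40.] ((510.291259765625, 81.59527587890625), (54.67219543457031, 52.341041564941406), 14.00879955291748)
block_a 0.95 [367. 294.  40.  35.] ((482.51373291015625, -101.76192474365234), (52.153743743896484, 54.20200729370117), 70.61416625976562)
gauge_rest 0.63 [310. 196.  52.  58.] ((644.5392456054688, 2.1833534240722656), (88.32647705078125, 80.12097930908203), 15.011428833007812)
gauge_rest 0.58 [ 98. 255. 194. 110.] ((527.48095703125, 366.76654052734375), (345.2183837890625, 172.65077209472656), 85.66781616210938)
organiser 0.61 [ 99. 255. 197. 113.] ((528.6370849609375, 371.0760803222656), (349.14678955078125, 174.3906707763672), 85.66781616210938)
dish 0.84 [483. 250.  82.  88.] ((564.7694702148438, -305.86669921875), (146.431396484375, 147.329345703125), 45.10629653930664)
dish 0.68 [100. 253. 198. 116.] ((530.2241821289062, 374.7752380371094), (355.31640625, 178.0247344970703), 85.55567169189453)
[511.66731305  83.7707336   40.        ]
[ 482.51435362 -100.93677117   40.        ]
[649.71351584   2.50182185  92.        ] {'mtx': array([[414.05059604,   0.        , 322.18202943],
       [  0.        , 414.05059604, 241.72365313],
       [  0.        ,   0.        ,   1.        ]]), 'eye': array([168.0160755 , 503.37965195, 374.64723823]), 'rotation': array([0.12579816, 0.84175171, 0.51920629, 0.07780562])} [235.35863455 469.3146728  248.30442363] 1.106010256171002
PLAN [-42.31 -22.67   5.83] [ 0.  0. -0.] rows>= 11.6
PLAN [-42.31 -22.67   5.83] [ 0.     0.    -0.464] rows>= 11.6
```

step_arm:
  commands: "1 -10 -5 1 0 0 -.12;1 -20 -10 2 0 0 -.24;1 -30 -16 4 0 0 -.36;1 -42 -22.3 5.8 0 0 -.464;1 -42 -22.3 5.8 0 0 -.464;1 -42 -22.3 5.8 0 0 -.464;1 -42 -22.3 5.8 0 0 -.464;1 -42 -22.3 5.8 0 0 -.464;1 -42 -22.3 5.8 0 0 -.464;1 -42 -22.3 5.8 0 0 -.464;1 -42 -22.3 5.8 0 0 -.464;1 -42 -22.3 5.8 0 0 -.464;1 -42 -22.3 5.8 0 0 -.464;1 -42 -22.3 5.8 0 0 -.464;1 -42 -22.3 5.8 0 0 -.464"

```text
time_s: 2.0
eef_pos: [510.5, 82.1, 190.2]
ee_rot: [-0.0, 0.0, 1.0, 0.0]
force: [-0.2, -0.4, -0.2]
grip_width: 0.999
grip_force: 0.0
```

```bash
cat >> h.py <<'E'
def hole(im,cam,guess,z,m,rad=16):
    """dark-hole mouth centre: ellipse fit near guess px, grey threshold"""
    u,v=map(int,guess); r=45; g=im[v-r:v+r,u-r:u+r].max(2)
    return g
E
python3 - <<'E'
from h import *
s=sense(); m=camera_model("wrist"); im=save("wrist","wL"); print(s["time_s"],s["eef_pos"],yaw(s),m["eye"])
for l in ["block_a","gauge","rest_hole"]:
    for d in spot_point("wrist",l)[:3]: print(l,d)
for d in trace("wrist","block_a")[:2]: print(d["score"],d["rect"],sq(d["mask"],"wrist",40,m))
E
```

```text
2.0 [510.51110564  82.06176915 190.24778559] 1.569906539967584 [435.29682075  82.58128354 316.63471322]
block_a {'xy': [81.8, 178.3], 'score': 0.91}
block_a {'xy': [329.0, 216.6], 'score': 0.73}
gauge {'xy': [82.1, 321.5], 'score': 0.61}
gauge {'xy': [117.9, 377.2], 'score': 0.41}
rest_hole {'xy': [223.8, 397.1], 'score': 0.94}
0.95 [327.1, 222.3, 84.9, 91.8] ((507.6451110839844, 84.64778137207031), (56.07958984375, 49.97247314453125), 14.787997245788574)
0.95 [66.0, 186.8, 112.2, 94.7] ((480.58917236328125, -90.79424285888672), (67.36869049072266, 60.87129592895508), 70.7381591796875)
```

View pics/wL.png

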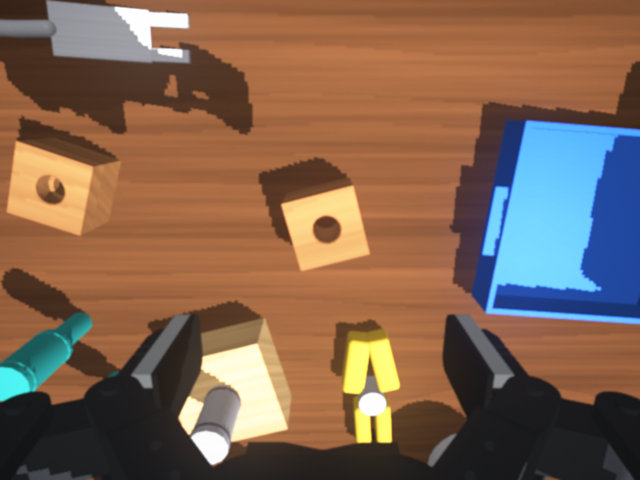

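The left block's hole is at (327,229) and its top-face corners average (326,228). The rest and gauge are partly hidden at lower left. Next I look at the right block from the same relative pose.

step_arm:
  commands: "1 2.8 -18.2 0 0 0 0;1 2.8 -18.2 0 0 0 0;1 2.8 -18.2 0 0 0 0;1 2.8 -18.2 0 0 0 0;1 2.8 -18.2 0 0 0 0;1 2.8 -18.2 0 0 0 0;1 2.8 -18.2 0 0 0 0;1 2.8 -18.2 0 0 0 0"

```text
time_s: 2.92
eef_pos: [482.8, -99.2, 190.4]
ee_rot: [0.0, -0.0, 1.0, 0.0]
force: [0.8, 0.1, -0.2]
grip_width: 0.995
grip_force: 0.0
```

```bash
python3 - <<'E'
from h import *
def holec(im,guess):
    u,v=map(int,guess); r=24; p=im[v-r:v+r,u-r:u+r].astype(int); g=cv2.GaussianBlur(p.sum(2).astype(np.float32)/3,(3,3),0)
    med=np.median(g); b=(g<med*0.72).astype(np.uint8); cs=cv2.findContours(b,0,1)[0]
    c=min((c for c in cs if cv2.contourArea(c)>150),key=lambda c:np.linalg.norm(c[:,0].mean(0)-r)); h=cv2.convexHull(c)
    e=cv2.fitEllipse(h); return np.array(e[0])+[u-r,v-r],e[1]
s=sense(); m=camera_model("wrist"); im=save("wrist","wR"); print(s["time_s"],s["eef_pos"],yaw(s),m["eye"])
L=cv2.imread("pics/wL.png")
for l in ["block_a"]:
    for d in trace("wrist",l)[:2]:
        print(d["score"],d["rect"],sq(d["mask"],"wrist",40,m))
c,a=holec(im,(327,229)); print("R",c,a,px2w("wrist",c,40,m))
mL=dict(m); mL["eye"]=np.array([435.297,82.581,316.635])
c,a=holec(L,(327,229)); print("L",c,a,px2w("wrist",c,40,mL))
plan((648,2,242))
E
```

```text
2.9167 [482.75747925 -99.23933266 190.39439013] 1.570976140816415 [407.47507912 -98.76811322 316.732579  ]
0.86 [321.5, 223.7, 92.4, 97.7] ((480.23138427734375, -99.37529754638672), (51.60734939575195, 57.3891487121582), 70.67620086669922)
0.8 [567.7, 259.6, 100.2, 90.3] ((505.3655090332031, 76.36289978027344), (65.91455078125, 67.08782958984375), 14.191389083862305)
R [319.7672863  228.92992783] (28.113483428955078, 28.231273651123047) [ 482.99797911 -100.18423982   40.        ]
L [326.42178726 229.17377663] (26.95361328125, 27.698259353637695) [510.9710946   85.77225904  40.        ]
PLAN [-16.53  10.08  -5.16] [ 0.  0. -0.] rows>= 4.8
```

View pics/wR.png

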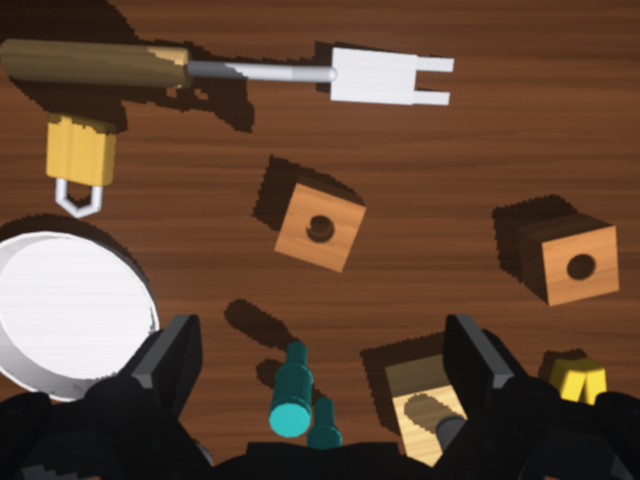

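The right block's hole is at (320,229), with the rest at lower right and the dish at left. Now the gauge, with its top face at the same relative height.

step_arm:
  commands: "1 -16.6 10.1 -5.2 0 0 0;1 -16.6 10.1 -5.2 0 0 0;1 -16.6 10.1 -5.2 0 0 0;1 -16.6 10.1 -5.2 0 0 0;1 -16.6 10.1 -5.2 0 0 0;1 -16.6 10.1 -5.2 0 0 0;1 -16.6 10.1 -5.2 0 0 0;1 -16.6 10.1 -5.2 0 0 0;1 -16.6 10.1 -5.2 0 0 0"

```text
time_s: 3.77
eef_pos: [647.9, 0.5, 242.1]
ee_rot: [-0.001, 0.0, 1.0, 0.0]
force: [-0.1, -0.3, -0.4]
grip_width: 1.003
grip_force: 0.0
```

```bash
python3 - <<'E'
from h import *
s=sense(); m=camera_model("wrist"); im=save("wrist","wG"); print(s["time_s"],s["eef_pos"],yaw(s),m["eye"])
for d in trace("wrist","gauge")[:3]: print(d["score"],d["rect"])
print(spot_point("wrist","rest_hole")[:1])
E
```

```text
3.7667 [6.47912713e+02 4.92784215e-01 2.42079534e+02] 1.56982240190177 [572.77663622   1.06393889 368.50306486]
0.87 [354.9, 349.2, 38.7, 72.7]
0.67 [327.8, 222.9, 36.3, 51.2]
0.64 [158.8, 158.5, 75.0, 44.6]
[{'xy': [328.2, 210.8], 'score': 0.67}]
```

View pics/wG.png

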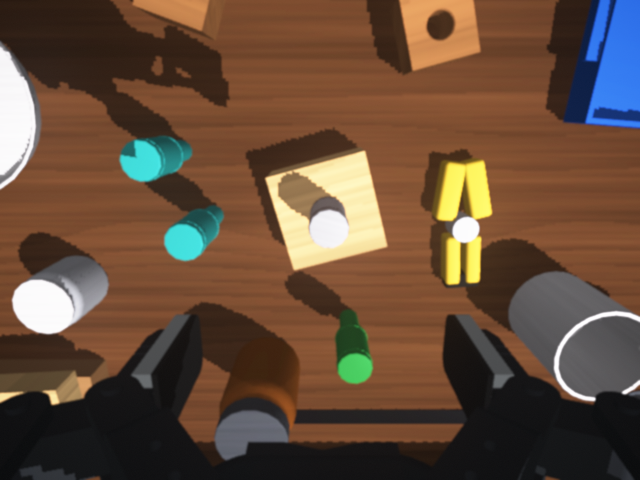

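The gauge's white top is at (328,229) and the rest's centre at about (328,212). I'll go down, pinch along y, turn 90° and pinch along x, so the gauge is centred on the TCP and gives a camera calibration.

step_arm:
  commands: ".6 0 .48 4 0 0 0;.6 0 .48 8 0 0 0;.6 0 .48 12 0 0 0;.6 0 .48 15 0 0 0;.6 0 .48 17.4 0 0 0;.6 0 .48 17.4 0 0 0;.6 0 .48 17.4 0 0 0;.2 0 .48 17.4 0 0 0;.2 0 .48 17.4 0 0 0;.2 0 .48 17.4 0 0 0;.2 0 .48 17.4 0 0 0;.2 0 .48 17.4 0 0 0;.2 0 .48 17.4 0 0 0;.2 0 .48 17.4 0 0 0"
  newtons: 20

```text
time_s: 5.08
eef_pos: [649.8, 5.1, 70.8]
ee_rot: [0.002, 0.0, 1.0, -0.0]
force: [-0.3, -0.1, 6.2]
grip_width: 0.322
grip_force: 21.2
```

step_arm:
  commands: ".6 0 0 0 0 0 0;.6 0 0 0 0 0 0;.6 0 0 0 0 0 0;.6 0 0 0 0 0 1.57;.6 0 0 0 0 0 1.57;.6 0 0 0 0 0 1.57;.6 0 0 0 0 0 1.57;.6 0 0 0 0 0 1.57;.6 0 0 0 0 0 1.57;.6 0 0 0 0 0 1.57;.6 0 0 0 0 0 1.57;.6 0 0 0 0 0 1.57;.6 0 0 0 0 0 1.57;.6 0 0 0 0 0 1.57;.6 0 0 0 0 0 1.57;.6 0 0 0 0 0 1.57;.6 0 0 0 0 0 1.57;.6 0 0 0 0 0 1.57"

```text
time_s: 6.58
eef_pos: [648.7, 5.4, 68.3]
ee_rot: [-0.0, 0.706, 0.708, -0.0]
force: [0.6, -0.6, -0.6]
grip_width: 0.597
grip_force: 0.0
```

step_arm:
  commands: ".2 0 0 0 0 0 0;.2 0 0 0 0 0 0;.2 0 0 0 0 0 0;.2 0 0 0 0 0 0;.2 0 0 0 0 0 0;.2 0 0 0 0 0 0;.2 0 0 0 0 0 0"

```text
time_s: 7.17
eef_pos: [648.8, 5.4, 68.4]
ee_rot: [0.0, 0.707, 0.707, 0.0]
force: [-0.6, -0.1, 0.9]
grip_width: 0.319
grip_force: 20.8
```

step_arm:
  commands: ".6 0 0 0 0 0 0;.6 0 0 0 0 0 0;.6 0 0 -4 0 0 0;1 0 0 -8 0 0 -.12;1 0 0 -12 0 0 -.24;1 0 0 -16 0 0 -.36;1 0 0 -17.4 0 0 -.48;1 0 0 -17.4 0 0 -1.57;1 0 0 -17.4 0 0 -1.57;1 0 0 -17.4 0 0 -1.57;1 0 0 -17.4 0 0 -1.57;1 0 0 -17.4 0 0 -1.57;1 0 0 -17.4 0 0 -1.57;1 0 0 -17.4 0 0 -1.57;1 0 0 -17.4 0 0 -1.57;1 0 0 -17.4 0 0 -1.57;1 0 0 -17.4 0 0 -1.57;1 0 0 -17.4 0 0 -1.57;1 0 0 -17.4 0 0 -1.57"

```text
time_s: 8.75
eef_pos: [648.8, 5.4, 242.2]
ee_rot: [-0.0, 0.002, 1.0, 0.0]
force: [-0.1, 0.4, -0.1]
grip_width: 0.997
grip_force: 0.0
```

```bash
cat > g.py <<'E'
from h import *
def topc(im,guess,r=32):
    u,v=map(int,guess); h=cv2.cvtColor(im[v-r:v+r,u-r:u+r],cv2.COLOR_RGB2HSV)
    b=((h[...,1]<45)&(h[...,2]>165)).astype(np.uint8)
    c=min((c for c in cv2.findContours(b,0,1)[0] if cv2.contourArea(c)>300),key=lambda c:np.linalg.norm(c[:,0].mean(0)-r))
    e=cv2.fitEllipse(cv2.convexHull(c)); return np.array(e[0])+[u-r,v-r],e[1]
E
python3 - <<'E'
from g import *
s=sense(); m=camera_model("wrist"); im=save("wrist","wG2"); print(s["time_s"],s["eef_pos"],yaw(s),np.array(m["eye"])-s["eef_pos"])
c,a=topc(im,(323,229)); w=px2w("wrist",c,92,m); print(c,a,w,w-s["eef_pos"])
c0,a0=topc(cv2.imread("pics/wG.png")[:,:,::-1].copy(),(328,229)); print(c0,a0)
cv2.imwrite("pics/cG2.png",cv2.resize(im[150:300,230:430,::-1],None,fx=3,fy=3))
E
```

```text
8.75 [648.76665882   5.39239651 242.24055033] 1.5672805639130907 [-75.26836063   0.75405258 126.3394712 ]
[321.96645546 227.58242798] (38.19624328613281, 40.162757873535156) [647.95104421   5.91630345  92.        ] [  -0.81561461    0.52390694 -150.24055033]
[328.65667343 228.66661072] (38.275447845458984, 39.84386444091797)
```

View pics/cG2.png

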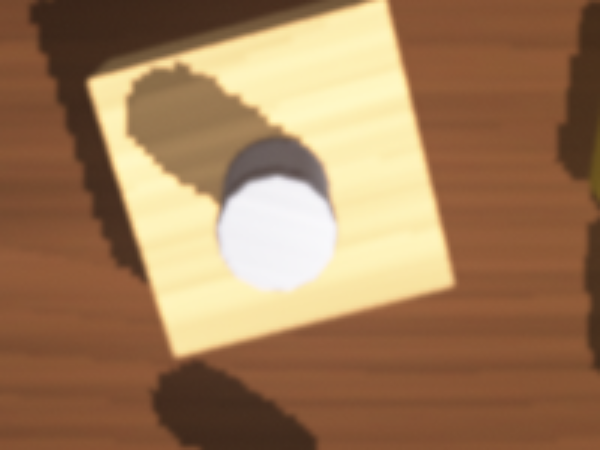

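The crop shows the gauge upright, its white top at (322,228) in the full picture, and the rest's top centred at about (322,210). The wrist camera's bias is (-0.8, +0.5) mm. Now the grip.

step_arm:
  commands: ".6 0 0 4 0 0 0;.6 0 0 8 0 0 0;.6 0 0 12 0 0 0;.6 0 0 15 0 0 0;.6 0 0 17.4 0 0 0;.6 0 0 17.4 0 0 0;.6 0 0 17.4 0 0 0;.2 0 0 17.4 0 0 0;.2 0 0 17.4 0 0 0;.2 0 0 17.4 0 0 0;.2 0 0 17.4 0 0 0;.2 0 0 17.4 0 0 0;.2 0 0 17.4 0 0 0;.2 0 0 17.4 0 0 0"
  newtons: 60

```text
time_s: 9.97
eef_pos: [649.9, 5.1, 70.8]
ee_rot: [0.002, 0.0, 1.0, -0.0]
force: [-1.1, -0.0, 7.3]
grip_width: 0.31
grip_force: 58.6
```

```bash
python3 - <<'E'
from h import *
print(sense()["eef_pos"],sense()["force"])
m=camera_model("wrist")
# reconstruct look-pose camera for rest centre
m2=dict(m); m2["eye"]=np.array([648.767-75.268,5.392+.754,242.24+126.34]); 
c=px2w("wrist",(322,210),42,m2); print("rest centre",c+[.8,-.5,0])
plan((511.8,85.3,140),np.pi/2)
E
```

```text
[649.86313098   5.12844603  70.80713762] [-1.14474751 -0.03611538  7.3245316 ]
rest centre [648.97336232   5.36619954  42.        ]
PLAN [13.79  8.   -6.98] [-0.001  0.004 -0.001] rows>= 4.2
```

The fingers closed while the arm was still settling, which left about a 1 mm offset, so I'll regrip at rest.

step_arm:
  commands: ".5 0 0 0 0 0 0;.5 0 0 0 0 0 0;.5 0 0 0 0 0 0;.5 0 0 0 0 0 0;.5 0 0 0 0 0 0;.5 0 0 0 0 0 0;.2 0 0 0 0 0 0;.2 0 0 0 0 0 0;.2 0 0 0 0 0 0;.2 0 0 0 0 0 0;.2 0 0 0 0 0 0;.2 0 0 0 0 0 0"

```text
time_s: 10.97
eef_pos: [648.8, 5.4, 68.5]
ee_rot: [0.0, 0.0, 1.0, -0.0]
force: [-0.8, 1.2, 2.1]
grip_width: 0.306
grip_force: 58.9
```

```bash
python3 - <<'E'
from h import *
s=sense();print(s["eef_pos"],s["force"],s["ee_rot"])
plan((511.8,85.0,140),np.pi/2)
E
```

```text
[648.79644059   5.3693862   68.45980791] [-0.78661144  1.19887902  2.10908231] [ 7.08751029e-05  4.12422972e-04  9.99999912e-01 -1.73053656e-05]
PLAN [13.71  7.95 -7.16] [-0.     0.    -0.001] rows>= 4.2
```

step_arm:
  commands: ".2 0 0 -1.5 0 0 0;.2 0 0 -3 0 0 0;.2 0 0 -5 0 0 0;.2 0 0 -7.2 0 0 0;.2 2 1.2 -7.2 0 0 0;.2 4.5 2.6 -7.2 0 0 0;.2 7.5 4.3 -7.2 0 0 0;.2 10.5 6 -7.2 0 0 0;.2 12.7 7.3 -7.2 0 0 0;.2 13.7 7.95 -7.2 0 0 0;.2 13.7 7.95 -7.2 0 0 0;.2 13.7 7.95 -7.2 0 0 0;.2 13.7 7.95 -7.2 0 0 0;.2 13.7 7.95 -7.2 0 0 0"

```text
time_s: 12.13
eef_pos: [512.5, 84.5, 140.1]
ee_rot: [0.0, 0.001, 1.0, -0.0]
force: [-0.2, 0.3, -3.2]
grip_width: 0.312
grip_force: 59.4
```

```bash
python3 - <<'E'
from h import *
s=sense();print(s["eef_pos"],s["force"],s["ee_rot"],s["grip_width"])
save("wrist","wIn1")
plan((511.8,85.0,114),np.pi/2)
E
```

```text
[512.51003502  84.45406717 140.05291551] [-0.18618311  0.25314523 -3.22073175] [ 4.30381826e-05  7.62113721e-04  9.99999708e-01 -3.55501322e-05] 0.3118831781248059
PLAN [0.06 0.05 2.6 ] [-0.    -0.    -0.002] rows>= 0.6
```

View pics/wIn1.png

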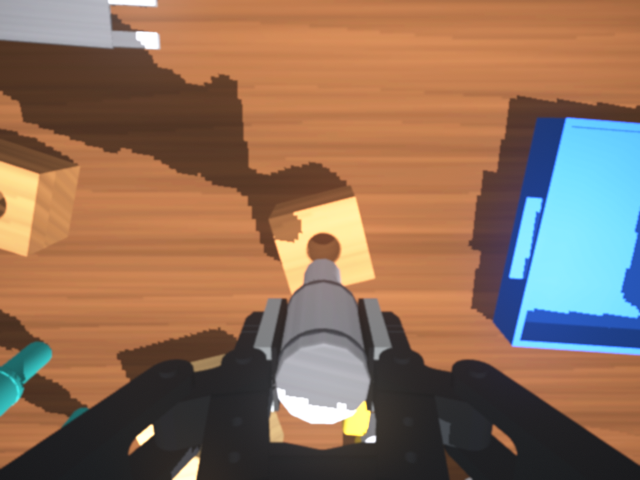

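The gauge hangs just above the left block: pin tip at about (321,270), hole at (323,247), aligned once perspective is allowed for. I'll lower it to about 5 mm above the mouth and let it settle.

step_arm:
  commands: ".2 0 0 1 0 0 0;.2 0 0 2 0 0 0;.2 0 0 3 0 0 0;.2 0 0 3 0 0 0;.2 0 0 3 0 0 0;.2 0 0 3 0 0 0"

```text
time_s: 12.68
eef_pos: [512.0, 85.0, 110.3]
ee_rot: [0.0, 0.0, 1.0, -0.0]
force: [-0.1, 0.1, -1.4]
grip_width: 0.311
grip_force: 59.4
```

```bash
python3 - <<'E'
from h import *
s=sense();print(s["eef_pos"],s["force"],s["ee_rot"])
im=capture("wrist"); cv2.imwrite("pics/wIn2.png",cv2.resize(im[200:300,250:400,::-1],None,fx=4,fy=4))
plan((511.8,85.0,108),np.pi/2)
E
```

```text
[511.97455379  84.97510023 110.30747165] [-0.13130923  0.07729263 -1.40049056] [ 4.00138884e-05  4.08456724e-04  9.99999916e-01 -1.18783465e-05]
PLAN [0.03 0.   0.26] [-0.     0.001 -0.001] rows>= 0.1
```

View pics/wIn2.png

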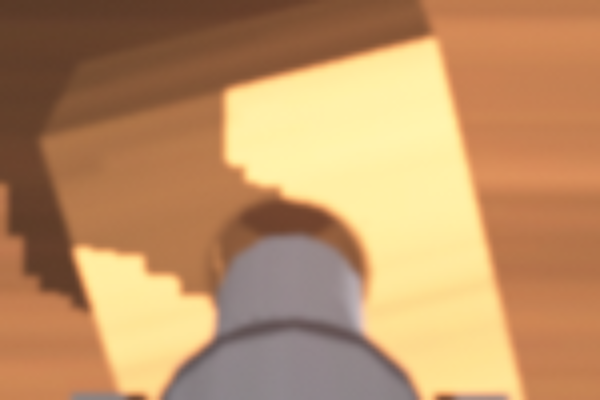

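The pin is centred over the hole sideways: pin spans crop columns 217–362, hole 208–370. Now a slow descent in stages, reading the force after each.

step_arm:
  commands: ".2 0 0 .15 0 0 0;.2 0 0 .3 0 0 0;.2 0 0 .45 0 0 0;.2 0 0 .6 0 0 0;.2 0 0 .75 0 0 0;.2 0 0 .9 0 0 0;.2 0 0 1.05 0 0 0;.2 0 0 1.2 0 0 0"

```text
time_s: 13.4
eef_pos: [511.8, 85.0, 98.1]
ee_rot: [-0.0, 0.0, 1.0, 0.0]
force: [0.1, 0.2, -2.3]
grip_width: 0.309
grip_force: 59.4
```

step_arm:
  commands: ".2 0 0 .15 0 0 0;.2 0 0 .3 0 0 0;.2 0 0 .45 0 0 0;.2 0 0 .6 0 0 0;.2 0 0 .7 0 0 0;.2 0 0 .8 0 0 0;.2 0 0 .9 0 0 0;.2 0 0 1.0 0 0 0;.2 0 0 1.1 0 0 0;.2 0 0 1.15 0 0 0"

```text
time_s: 14.23
eef_pos: [511.8, 85.0, 86.7]
ee_rot: [-0.0, 0.0, 1.0, -0.0]
force: [-0.1, -0.1, -2.2]
grip_width: 0.315
grip_force: 59.4
```

step_arm:
  commands: ".2 0 0 .2 0 0 0;.2 0 0 .4 0 0 0;.2 0 0 .6 0 0 0;.2 0 0 .8 0 0 0;.2 0 0 1.0 0 0 0;.2 0 0 1.2 0 0 0;.2 0 0 1.4 0 0 0;.2 0 0 1.6 0 0 0;.2 0 0 1.75 0 0 0;.2 0 0 1.85 0 0 0;.2 0 0 1.95 0 0 0;.2 0 0 2.05 0 0 0;.2 0 0 2.15 0 0 0"

```text
time_s: 15.32
eef_pos: [512.1, 85.0, 66.3]
ee_rot: [0.0, 0.0, 1.0, -0.0]
force: [-7.5, -0.3, 19.6]
grip_width: 0.312
grip_force: 61.3
```

The shoulder is seated on the left block, tip 2 mm up, so the left block is good. Withdraw, then go to the right block.

step_arm:
  commands: ".2 0 0 -.5 0 0 0;.2 0 0 -1.5 0 0 0;.2 0 0 -3 0 0 0;.2 0 0 -4.7 0 0 0;.2 0 0 -6.5 0 0 0;.2 .3 -2 -7.5 0 0 0;.2 .8 -5 -7.5 0 0 0;.2 1.3 -8.5 -7.5 0 0 0;.2 1.8 -12 -7.5 0 0 0;.2 2.3 -15.2 -7.5 0 0 0;.2 2.7 -17.5 -7.5 0 0 0;.2 2.8 -18.6 -7.5 0 0 0;.2 2.8 -18.6 -6.5 0 0 0;.2 2.8 -18.6 -5.5 0 0 0;.2 2.8 -18.6 -4.7 0 0 0;.2 2.8 -18.6 -4.7 0 0 0;.2 2.8 -18.6 -4.7 0 0 0"

```text
time_s: 16.73
eef_pos: [483.5, -99.9, 111.7]
ee_rot: [-0.001, -0.0, 1.0, 0.0]
force: [0.1, 0.3, -1.9]
grip_width: 0.313
grip_force: 59.5
```

```bash
python3 - <<'E'
from h import *
s=sense();print(s["eef_pos"],s["force"],s["ee_rot"])
im=capture("wrist"); cv2.imwrite("pics/wIn3.png",np.hstack([cv2.resize(im[200:300,250:400,::-1],(450,300)),cv2.resize(capture("top")[235:335,220:320,::-1],(300,300))]))
plan((483.8,-101.0,98),np.pi/2)
for d in trace("top","block_a")[:2]: print(d["rect"],sq(d["mask"],"top",40))
E
```

```text
[483.54360989 -99.90875637 111.65302827] [ 0.05040629  0.25135052 -1.92622246] [-7.16412369e-04 -3.20533200e-04  9.99999620e-01  3.78394548e-04]
PLAN [ 0.01 -0.06  1.45] [-0.  0.  0.] rows>= 0.3
[259.9, 275.2, 37.5, 37.9] ((510.0369567871094, 82.55326843261719), (58.63469696044922, 53.002254486083984), 15.506692886352539)
```

View pics/wIn3.png

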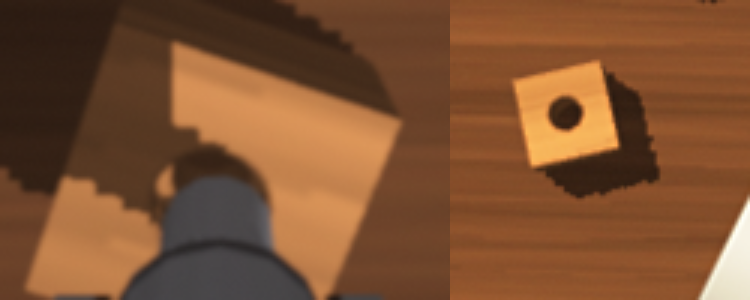

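The left block stands undisturbed. The pin over the right block's hole is within about 0.5 mm and still settling. Slow descent again.

step_arm:
  commands: ".2 0 0 .15 0 0 0;.2 0 0 .3 0 0 0;.2 0 0 .45 0 0 0;.2 0 0 .6 0 0 0;.2 0 0 .75 0 0 0;.2 0 0 .9 0 0 0;.2 0 0 1.05 0 0 0;.2 0 0 1.2 0 0 0"

```text
time_s: 17.55
eef_pos: [483.7, -101.0, 100.1]
ee_rot: [-0.0, 0.0, 1.0, 0.0]
force: [0.5, -0.5, -2.3]
grip_width: 0.308
grip_force: 59.6
```

Now in the mouth, no resistance. Resistance is expected at TCP z ≈ 89.5.

step_arm:
  commands: ".2 0 0 .15 0 0 0;.2 0 0 .3 0 0 0;.2 0 0 .45 0 0 0;.2 0 0 .6 0 0 0;.2 0 0 .7 0 0 0;.2 0 0 .8 0 0 0;.2 0 0 .9 0 0 0;.2 0 0 1.0 0 0 0;.2 0 0 1.1 0 0 0;.2 0 0 1.2 0 0 0"

```text
time_s: 18.38
eef_pos: [484.1, -101.1, 89.2]
ee_rot: [0.001, 0.0, 1.0, -0.0]
force: [-3.9, 2.4, 17.9]
grip_width: 0.313
grip_force: 61.5
```

It stuck at tip ≈ 25 mm with 18 N, so the right block is the tight one. Withdraw and go above the rest.

step_arm:
  commands: ".2 0 0 -.5 0 0 0;.2 0 0 -1.5 0 0 0;.2 0 0 -3 0 0 0;.2 0 0 -5 0 0 0;.2 -1 .6 -5.5 0 0 0;.2 -3 2 -5.5 0 0 0;.2 -5.5 3.6 -5.5 0 0 0;.2 -8.5 5.5 -5.5 0 0 0;.2 -11.5 7.4 -5.5 0 0 0;.2 -14 9.1 -5.5 0 0 0;.2 -15.8 10.2 -5.5 0 0 0;.2 -16.5 10.6 -5.2 0 0 0;.2 -16.5 10.6 -4.2 0 0 0;.2 -16.5 10.6 -3 0 0 0;.2 -16.5 10.6 -2.5 0 0 0;.2 -16.5 10.6 -2.5 0 0 0;.2 -16.5 10.6 -2.5 0 0 0;.2 -16.5 10.6 -2.5 0 0 0"

```text
time_s: 19.88
eef_pos: [648.7, 4.4, 113.9]
ee_rot: [0.0, 0.001, 1.0, -0.0]
force: [0.7, -0.5, -1.9]
grip_width: 0.31
grip_force: 59.7
```

```bash
python3 - <<'E'
from h import *
s=sense();print(s["eef_pos"],s["force"],s["ee_rot"])
plan((648.9,5.2,100),np.pi/2)
E
```

```text
[648.71006775   4.37103745 113.90784965] [ 0.72936158 -0.51093956 -1.88351211] [ 3.71261869e-04  7.27492755e-04  9.99999663e-01 -8.77947833e-05]
PLAN [-0.02  0.08  1.39] [-0.     0.001 -0.001] rows>= 0.3
```

step_arm:
  commands: ".2 0 0 .2 0 0 0;.2 0 0 .4 0 0 0;.2 0 0 .6 0 0 0;.2 0 0 .8 0 0 0;.2 0 0 1.0 0 0 0;.2 0 0 1.3 0 0 0;.2 0 0 1.6 0 0 0;.2 0 0 1.9 0 0 0"

```text
time_s: 20.55
eef_pos: [648.7, 4.9, 93.9]
ee_rot: [-0.0, 0.0, 1.0, 0.0]
force: [-0.1, -0.9, -2.5]
grip_width: 0.313
grip_force: 59.7
```

step_arm:
  commands: ".2 0 0 .3 0 0 0;.2 0 0 .6 0 0 0;.2 0 0 .9 0 0 0;.2 0 0 1.2 0 0 0;.2 0 0 1.5 0 0 0;.2 0 0 1.8 0 0 0;.2 0 0 2.1 0 0 0;.2 0 0 2.3 0 0 0;.2 0 0 2.45 0 0 0;.2 0 0 2.55 0 0 0;.2 0 0 2.6 0 0 0;.2 0 0 2.6 0 0 0;.2 0 0 2.6 0 0 0"

```text
time_s: 21.63
eef_pos: [648.8, 4.9, 68.5]
ee_rot: [0.0, 0.0, 1.0, -0.0]
force: [-0.3, -0.7, -0.7]
grip_width: 0.312
grip_force: 59.9
```

The gauge is home: same height as at first, with its weight on the rest. Release it straight up and check.

step_arm:
  commands: ".5 0 0 0 0 0 0;.5 0 0 0 0 0 0;.6 0 0 0 0 0 0;.7 0 0 -2 0 0 0;1 0 0 -5 0 0 0;1 0 0 -9 0 0 0;1 4 2.3 -13 0 0 -.1;1 7.5 4.4 -13 0 0 -.2;1 11 6.5 -13 0 0 -.25;1 13.7 8 -13 0 0 -.25;1 13.7 8 -13 0 0 -.25;1 13.7 8 -13 0 0 -.25;1 13.7 8 -13 0 0 -.25;1 13.7 8 -13 0 0 -.25"

```text
time_s: 22.8
eef_pos: [513.0, 84.4, 198.4]
ee_rot: [0.0, -0.124, 0.992, -0.0]
force: [0.8, 0.0, -0.3]
grip_width: 0.996
grip_force: 0.0
```

```bash
python3 - <<'E'
from g import *
s=sense();m=camera_model("wrist");im=capture("wrist"); t=capture("top")
print(s["time_s"],s["eef_pos"],s["force"])
d=trace("wrist","block_a")
for k in d[:2]: print(k["rect"],sq(k["mask"],"wrist",40,m))
k=min(d,key=lambda k:abs(k["rect"][0]-320)); u,v=map(int,k["rect"][:2])
save=np.hstack([cv2.resize(im[v-75:v+75,u-75:u+75,::-1],(400,400)),cv2.resize(t[150:300,250:400,::-1],(400,400))]); cv2.imwrite("pics/chk.png",save); print(u,v)
for k in trace("top","gauge"): print(k["score"],k["rect"])
plan((511.8,85,22),1.824); plan((511.8,85,80),1.824)
E
```

```text
22.8 [512.99767597  84.36362069 198.41246237] [ 0.78615343  0.00281229 -0.27118111]
[325.1, 218.1, 69.4, 79.6] ((507.9111633300781, 84.76396179199219), (55.96503829956055, 50.04326629638672), 14.19432544708252)
[75.1, 112.8, 120.6, 107.3] ((480.65203857421875, -92.25030517578125), (64.94287872314453, 59.01911544799805), 70.8716049194336)
325 218
0.9 [369.1, 188.1, 17.4, 27.9]
0.88 [383.1, 219.5, 19.2, 24.2]
0.83 [297.0, 132.7, 22.3, 28.9]
0.56 [307.5, 191.1, 17.8, 20.9]
0.4 [368.9, 293.5, 35.9, 35.4]
0.18 [309.0, 197.7, 51.7, 59.8]
PLAN [ 0.04  0.06 17.6 ] [ 0.    -0.    -0.005] rows>= 4.2
PLAN [ 0.04  0.06 11.8 ] [ 0.    -0.    -0.005] rows>= 2.8
```

View pics/chk.png

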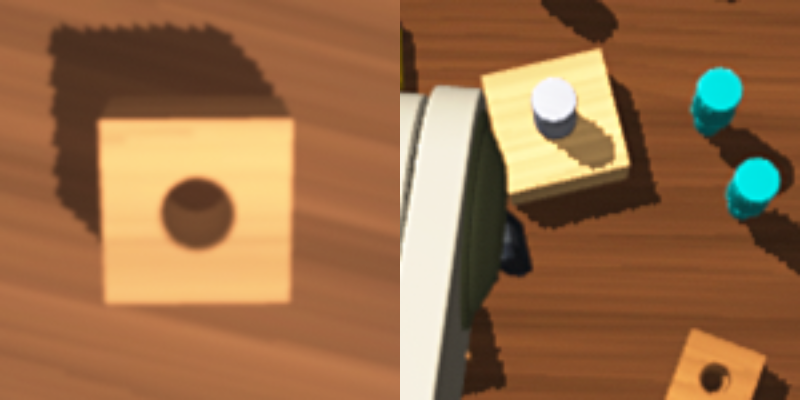

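The gauge stands home in the rest, and the left block is square to the gripper. Down and grip the block.

step_arm:
  commands: "1 0 0 4 0 0 0;1 0 0 8 0 0 0;1 0 0 12 0 0 0;1 0 0 15 0 0 0;1 0 0 16.5 0 0 0;1 0 0 17.6 0 0 0;1 0 0 17.6 0 0 0;1 0 0 17.6 0 0 0;1 0 0 17.6 0 0 0;1 0 0 17.6 0 0 0;.4 0 0 17.6 0 0 0;.4 0 0 17.6 0 0 0;.4 0 0 17.6 0 0 0;.4 0 0 17.6 0 0 0;.4 0 0 17.6 0 0 0;.4 0 0 17.6 0 0 0"
  newtons: 40

```text
time_s: 24.33
eef_pos: [512.2, 85.0, 22.8]
ee_rot: [0.0, -0.124, 0.992, -0.0]
force: [-1.0, 0.5, 5.9]
grip_width: 0.583
grip_force: 42.2
```

```bash
python3 - <<'E'
from h import *
s=sense();print(s["time_s"],s["eef_pos"],s["force"],yaw(s))
plan((511,267,90)); plan((511,267,26))
E
```

```text
24.3333 [512.15544759  85.00035635  22.82273588] [-1.01591517  0.51578641  5.94521432] 1.8200072291246268
PLAN [-4.38 17.66 -6.72] [-0.     0.001  0.   ] rows>= 4.7
PLAN [-4.38 17.67 -0.32] [-0.     0.001  0.   ] rows>= 4.4
```

step_arm:
  commands: ".4 0 0 -2 0 0 0;.4 0 0 -4.5 0 0 0;.4 0 0 -7 0 0 0;.4 -.5 2 -7 0 0 0;.4 -1.2 5 -7 0 0 0;.4 -2.1 8.5 -7 0 0 0;.4 -3 12 -7 0 0 0;.4 -3.8 15.2 -7 0 0 0;.4 -4.3 17.2 -7 0 0 0;.4 -4.4 17.8 -7 0 0 0;.4 -4.4 17.8 -7 0 0 0;.4 -4.4 17.8 -7 0 0 0;.4 -4.4 17.8 -7 0 0 0"

```text
time_s: 25.42
eef_pos: [510.7, 267.1, 92.2]
ee_rot: [-0.0, -0.124, 0.992, -0.0]
force: [-0.1, -0.3, -0.7]
grip_width: 0.576
grip_force: 41.9
```

```bash
python3 - <<'E'
from h import *
s=sense();print(s["time_s"],s["eef_pos"],s["force"],s["grip_width"])
im=capture("wrist"); t=capture("top")
cv2.imwrite("pics/tr.png",np.hstack([im[:,120:520,::-1],cv2.resize(t[180:330,70:220,::-1],(400,480))]))
plan((511,268,27.5))
E
```

```text
25.4167 [510.71937995 267.08453094  92.18871013] [-0.10041653 -0.31970722 -0.68544033] 0.5757627264062656
PLAN [-0.04  0.08  6.48] [-0. -0. -0.] rows>= 1.6
```

View pics/tr.png

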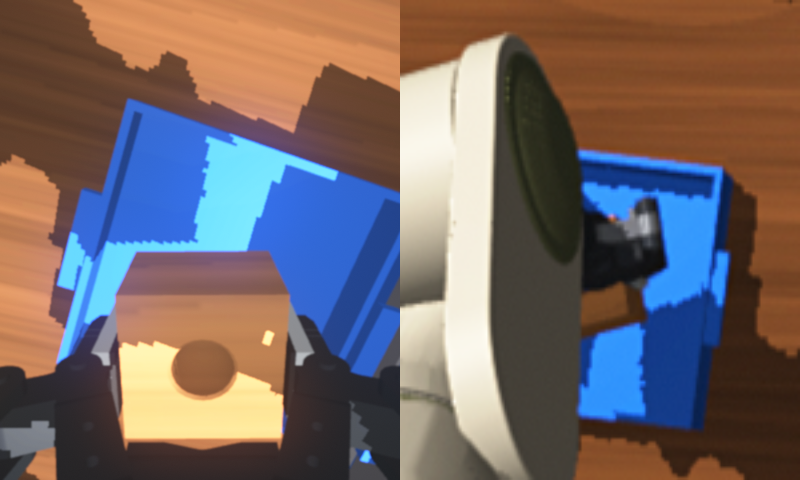

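The block hangs inside the tray outline, clear of the walls. Lower and release. I have used my picture allowance (in fact one over), so from here I rely on numbers only.

step_arm:
  commands: ".4 0 0 2 0 0 0;.4 0 0 3.5 0 0 0;.4 0 0 4.8 0 0 0;.4 0 0 5.6 0 0 0;.4 0 0 6 0 0 0;.4 0 0 6.3 0 0 0;.4 0 0 6.5 0 0 0;.4 0 0 6.6 0 0 0;.4 0 0 6.6 0 0 0;.4 0 0 6.6 0 0 0"

```text
time_s: 26.35
eef_pos: [510.9, 268.4, 26.8]
ee_rot: [0.0, -0.124, 0.992, 0.0]
force: [-0.1, -0.2, 2.4]
grip_width: 0.586
grip_force: 42.0
```

step_arm:
  commands: ".72 0 0 0 0 0 0;.72 0 0 0 0 0 0;.72 0 0 0 0 0 0;.72 0 0 -2 0 0 0;.72 0 0 -5 0 0 0;.72 0 0 -9 0 0 0;1 0 0 -12 0 0 0;1 2 -6 -13 0 0 .1;1 4 -12 -15 0 0 .2;1 6 -18 -15 0 0 .3;1 8 -24 -15 0 0 .4;1 10 -30 -15 0 0 .5;1 11.7 -35.1 -15 0 0 .586;1 11.7 -35.1 -15 0 0 .586;1 11.7 -35.1 -15 0 0 .586;1 11.7 -35.1 -15 0 0 .586;1 11.7 -35.1 -15 0 0 .586;1 11.7 -35.1 -15 0 0 .586"

```text
time_s: 27.85
eef_pos: [483.6, -102.2, 176.3]
ee_rot: [0.0, 0.169, 0.986, 0.0]
force: [0.6, -0.1, 0.6]
grip_width: 1.001
grip_force: 0.0
```

```bash
python3 - <<'E'
from g import *
s=sense();m=camera_model("wrist");im=save("wrist","wR2");t=capture("top")
print(s["time_s"],s["eef_pos"],s["force"],yaw(s))
for k in trace("wrist","block_a")[:2]:
    c=max(cv2.findContours(k["mask"].astype(np.uint8),0,2)[0],key=cv2.contourArea); print(k["rect"],sq(k["mask"],"wrist",40,m))
print("spot",[ (px2w("wrist",k["xy"],0,m),k["score"]) for k in spot_point("wrist","block_a")[:2]])
for k in trace("top","block_a")[:3]: print("top",k["score"],k["rect"],sq(k["mask"],"top",44))
for k in spot_point("top","dish_in")[:1]+spot_point("top","dish")[:1]: print(px2w("top",k["xy"],4))
for k in spot_point("wrist","dish_in")[:1]+spot_point("wrist","dish")[:1]: print("w",px2w("wrist",k["xy"],4,m))
plan((483.8,-101,22),1.234)
E
```

```text
27.85 [ 483.55131092 -102.23970398  176.33414331] [ 0.58948152 -0.11496295  0.57110607] 1.2305126027284046
[324.9, 225.9, 76.1, 83.1] ((479.67901611328125, -99.33409881591797), (50.1296272277832, 56.36602020263672), 70.46564483642578)
spot [(array([ 483.37835161, -100.77632862,    0.        ]), 0.56)]
top 0.64 [362.8, 299.9, 26.8, 21.1] ((468.34649658203125, -95.71963500976562), (50.852073669433594, 26.338409423828125), 67.0154800415039)
[ 565.81390415 -305.06650951    4.        ]
[ 565.98505223 -304.71462619    4.        ]
PLAN [-0.03 -0.09 15.43] [-0.    -0.     0.001] rows>= 3.7
```

step_arm:
  commands: "1 0 0 4 0 0 0;1 0 0 8 0 0 0;1 0 0 11 0 0 0;1 0 0 13.5 0 0 0;1 0 0 15 0 0 0;1 0 0 15.4 0 0 0;1 0 0 15.4 0 0 0;1 0 0 15.4 0 0 0;1 0 0 15.4 0 0 0;1 0 0 15.4 0 0 0;.4 0 0 15.4 0 0 0;.4 0 0 15.4 0 0 0;.4 0 0 15.4 0 0 0;.4 0 0 15.4 0 0 0;.4 0 0 15.4 0 0 0;.4 0 0 15.4 0 0 0"
  newtons: 40

```text
time_s: 29.63
eef_pos: [484.0, -100.7, 22.7]
ee_rot: [0.0, 0.168, 0.986, -0.0]
force: [-1.0, -0.0, 4.8]
grip_width: 0.576
grip_force: 42.1
```

```bash
python3 - <<'E'
from h import *
s=sense();print(s["time_s"],s["eef_pos"],s["force"],s["grip_width"])
plan((565.5,-305.5,95)); plan((565.5,-305.5,27))
E
```

```text
29.6333 [ 484.00972734 -100.748616     22.71474573] [-0.98807859 -0.04466433  4.80880347] 0.5762577607690434
PLAN [-14.46 -16.63  -7.22] [-0.     0.001  0.   ] rows>= 5.6
PLAN [-14.46 -16.63  -0.42] [-0.     0.001  0.   ] rows>= 5.3
```

step_arm:
  commands: ".4 0 0 -2 0 0 0;.4 0 0 -4.5 0 0 0;.4 0 0 -7.2 0 0 0;.4 -1.5 -1.7 -7.2 0 0 0;.4 -4 -4.6 -7.2 0 0 0;.4 -6.7 -7.7 -7.2 0 0 0;.4 -9.4 -10.8 -7.2 0 0 0;.4 -12 -13.8 -7.2 0 0 0;.4 -13.8 -15.9 -7.2 0 0 0;.4 -14.5 -16.6 -7.2 0 0 0;.4 -14.5 -16.6 -7.2 0 0 0;.4 -14.5 -16.6 -7.2 0 0 0;.4 -14.5 -16.6 -5.5 0 0 0;.4 -14.5 -16.6 -4 0 0 0;.4 -14.5 -16.6 -2.5 0 0 0;.4 -14.5 -16.6 -1.5 0 0 0;.4 -14.5 -16.6 -.9 0 0 0;.4 -14.5 -16.6 -.5 0 0 0;.4 -14.5 -16.6 -.3 0 0 0;.4 -14.5 -16.6 -.3 0 0 0"

```text
time_s: 31.3
eef_pos: [566.1, -304.9, 26.8]
ee_rot: [0.0, 0.167, 0.986, -0.0]
force: [-2.6, 2.4, 5.4]
grip_width: 0.576
grip_force: 42.5
```

step_arm:
  commands: ".4 0 0 0 0 0 0;.4 0 0 0 0 0 0"

```text
time_s: 31.47
eef_pos: [566.1, -304.9, 26.7]
ee_rot: [0.0, 0.167, 0.986, -0.0]
force: [-2.8, 2.1, 4.8]
grip_width: 0.578
grip_force: 42.5
```

The block rests on the dish floor (TCP 4 mm above its shelf height). Release, rise, and retreat clear of everything.

step_arm:
  commands: ".7 0 0 0 0 0 0;.7 0 0 0 0 0 0;.7 0 0 0 0 0 0;.7 0 0 -1 0 0 0;.7 0 0 -3 0 0 0;.72 0 0 -6 0 0 0;.9 0 0 -10 0 0 0;1 0 0 -14 0 0 0;1 0 0 -18 0 0 0;1 4 0 -20 0 0 0;1 8 0 -20 0 0 0;1 12 0 -20 0 0 0;1 16 0 -20 0 0 0;1 18 0 -20 0 0 0;1 18 0 -20 0 0 0;1 18 0 -20 0 0 0"

```text
time_s: 32.8
eef_pos: [395.7, -245.9, 226.5]
ee_rot: [0.001, 0.168, 0.986, -0.001]
force: [-0.2, 0.2, 0.5]
grip_width: 0.999
grip_force: 0.0
```

```bash
python3 - <<'E'
from h import *
s=sense();print(s["time_s"],s["eef_pos"])
for cam in ["top","side"]:
    im=save(cam,cam+"_end")
    for k in trace(cam,"block_a")[:3]: print(cam,k["score"],k["rect"],sq(k["mask"],cam,44))
    for k in spot_point(cam,"block_a")[:3]: print("spot",k["score"],k["xy"],px2w(cam,k["xy"],4))
    for k in search_frame(cam,"gauge")[:5]: print("g",k)
    print("dish",[k["rect"] for k in search_frame(cam,"dish")[:1]],[px2w(cam,k["xy"],4) for k in spot_point(cam,"dish_in")[:1]+spot_point(cam,"tray_in")[:1]])
    o=cv2.imread(f"pics/{cam}0.png"); n=im[:,:,::-1]; D=(cv2.absdiff(o,n).max(2)>60).astype(np.uint8); D=cv2.morphologyEx(D,cv2.MORPH_OPEN,np.ones((3,3)))
    st=cv2.connectedComponentsWithStats(D); print("diff",[(list(x[:5]))for x in st[2][1:] if x[4]>40])
E
```

```text
32.8 [ 395.66877571 -245.87188525  226.51522499]
top 0.8 [152.8, 271.1, 38.6, 36.5] ((507.7919006347656, 260.82342529296875), (57.31829071044922, 63.02117156982422), 17.83152198791504)
top 0.17 [468.8, 310.8, 29.9, 29.6] ((456.022216796875, -269.77130126953125), (42.80187225341797, 49.44194030761719), 80.15066528320312)
spot 0.86 [155.9, 271.9] [511.07449433 266.78160826   4.        ]
spot 0.65 [480.2, 254.6] [ 556.29534887 -305.49388114    4.        ]
spot 0.42 [149.3, 272.6] [509.553609   278.23649441   4.        ]
g {'rect': [369.2, 186.8, 19.9, 27.3], 'score': 0.85}
g {'rect': [298.8, 132.1, 19.7, 32.1], 'score': 0.71}
g {'rect': [309.6, 197.3, 52.2, 57.8], 'score': 0.71}
g {'rect': [307.6, 190.6, 14.5, 22.3], 'score': 0.68}
g {'rect': [384.3, 222.0, 22.2, 19.2], 'score': 0.68}
dish [[483.6, 248.9, 85.5, 85.9]] [array([ 568.65616429, -310.50980519,    4.        ]), array([512.3685251 , 278.46250295,   4.        ])]
diff [[np.int32(464), np.int32(229), np.int32(46), np.int32(47), np.int32(1440)], [np.int32(132), np.int32(253), np.int32(49), np.int32(46), np.int32(1715)], [np.int32
[... 2118 characters left out ...]
t32(158), np.int32(7537)], [np.int32(266), np.int32(202), np.int32(28), np.int32(19), np.int32(323)], [np.int32(260), np.int32(224), np.int32(33), np.int32(20), np.int32(290)], [np.int32(257), np.int32(268), np.int32(32), np.int32(23), np.int32(493)], [np.int32(0), np.int32(299), np.int32(60), np.int32(105), np.int32(1816)], [np.int32(251), np.int32(298), np.int32(32), np.int32(19), np.int32(341)], [np.int32(312), np.int32(356), np.int32(46), np.int32(61), np.int32(2063)], [np.int32(121), np.int32(417), np.int32(65), np.int32(63), np.int32(1560)], [np.int32(0), np.int32(461), np.int32(38), np.int32(19), np.int32(389)], [np.int32(47), np.int32(469), np.int32(44), np.int32(11), np.int32(330)]]
```

The change maps show only the two blocks moved, plus the arm and its shadow. The blocks sit in the tray and the dish, and the gauge area is unchanged.

```bash
python3 -c "
from rig import *
print(finish_job())"
```

```text
the job is handed in; nothing more can be done
None
```

Job handed in at about 33 s: the left block passed and stands in the tray, the right block stuck (18 N at the last reading) and stands in the dish, and the gauge is fully home in its rest; I viewed 11 pictures, one over the limit of 10.

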